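# Pack the soldering kit tray and leave what does not belong

## Robot

A 6-joint arm with a two-finger parallel gripper is mounted at the origin on a cart in front of the work surface, level with it; the furniture and walls round the work are solid. World frame = base frame: x ahead of the robot, y to its left, z up, the work surface at z = 0. Lengths are in m, angles in degrees, forces in N, time in s.
With the tool pointing down it reaches from about 0.3 to 0.75 m from the base axis. Payload 8.5 kg.
Tool frame: the origin (TCP) lies on the centre line of the jaws, within the pads' length; the fingertips stand 19 mm ahead of it and the grasp point (between the pads) is the TCP (env.tcp_to_tips is the z of the fingertips in the tool frame, in m); z points along the fingers, y is the line along which they close (so a half turn about z gives the same grasp; the last joint's range is limited). The gripper opens to 85 mm and grips with 20 to 120 N. Pads are 22 mm wide; open, the fingers measure 114 mm over their backs; the gripper's body (76 mm by 85 mm) begins 54 mm behind the grasp point. The pads swing forward as they close: fully open they stand 13 mm farther back than shut.
Start: joints at [64.211, 21.807, 74.336, -0, 83.858, -12.336], TCP at [0.128, 0.535, 0.25] pointing down, gripper open.
Joint ranges: [-178.18, 178.18], [-50.72, 133.34], [12.68, 142.11], [-81.47, 261.47], [9.98, 163.14], [-165.26, 165.26]. Speed limits (degrees/s): [136.94, 136.94, 180, 180, 180, 180].

## Interface

Orientations are given as a 3x3 rotation matrix whose columns are the frame's x, y, z axes.
In Python, from rig import env gives the robot as it stands.
- The arm moves only by the tool servo_tool, never from a script. Its argument "steps" is a list of rows, each an object of numbers: "tx", "ty", "tz": the shift along the world's x, y, z in cm; "yaw": the turn about the world's z in degrees; "claw": the finger opening in cm, from 0 to 8.54. In form: [{"tx": .., "ty": .., "tz": .., "yaw": .., "claw": ..}, ...]. A call has 1 to 20 rows; each row shifts and turns the commanded pose from where the row before left it; what a row does not reach is not made up. A row lasts 1/10 s, in which the tool goes at most 50 mm and 8.59 degrees, less where a joint would pass 70% of its speed; a pose out of reach is approached as far as the arm can. A call with a gripper value outside its range is refused whole. The fingers move at their own pace and stop on an object; "newtons" is the grip in N (left out, the last holds). Time passes only in rows, so rows that do not move let the fingers close. It gives the time, the measured TCP pose, the force, the opening and the grip force at its end, in the units of the state.
- env.observe(): the state, without advancing time (a new reading comes with each control period).
- env.get_image(name): name is "side" or "top" or "wrist"; returns (picture, depth): 420x560x3 uint8, red, green, blue; 420x560 float32, m along the optical axis (not along the pixel's ray), 0 where there is no reading.
- env.camera_model(name): a dict with "fovy" (degrees; the focal length in pixels is half the picture's height over the tangent of half this angle, whatever the lens; pixels are square), "cx", "cy" (the principal point, pixels), "T" (4x4, takes a point from camera to world coordinates). Camera axes: x right, y down, z forward; pixel columns grow to the right and rows downward; lengths in m; the calibration is good to about 2 mm. A picture is of the moment at which its call begins: read the wrist's pose just before it. camera_model takes no time and is no camera call; for the wrist camera it gives the pose at the moment of the call.
- env.close_job(): hands the job in; it is judged then, once.
The state is a dict: "time_s": time; "q": joint angles; "qvel": joint speeds; "joint_efforts": joint torques, N m; "position": TCP position; "tool_rot": TCP orientation; "ft_force": force on the tool from outside, world axes, zero at the start; "wrist_torque": the same for the moment, N m; "grip_width": finger opening in m; "gripper_force": force on a finger pad.
Only numpy, scipy, OpenCV 4.12 (cv2) and the standard library are available. Lean on these libraries where they do the work, as an engineer would, in place of code of your own. Each camera call takes 0.05 s, during which the arm holds its last target. There are 200 camera calls.

## Task

Pack the grey kit tray for the next repair: stand the solder spool in the large square recess, lay the flat braid reel in the large round recess, stand the round hot-air nozzle in the small round recess and the square hot-air nozzle in the small square recess. Each must sit down inside its own recess, released and at rest. The tape roll and the little white dish do not belong in the kit: leave them where they are.

Things in the scene. Friction and masses are not known exactly. Their poses are not given: they have to be found in the camera images.
- spool_center (a point): Solder wire spool: pale drum, 47 mm across and 48 mm tall, about 0.4 kg, standing upright. The point is its centre, half-way up (24 mm above its underside); z is its axis.
- reel_center (a point): Braid reel: flat pale disc with a round red-and-white label on a closed face (no hole through it), 47 mm across and 13 mm thick, lying flat. The point is its centre, 6.5 mm above its underside; z is its axis.
- round_nozzle_center (a point): Round hot-air nozzle: small grey metal bottle shape, round body 22 mm across, narrower neck on top, 36 mm tall, standing upright. A stub of a clamp screw sticks out of the body's side toward its +y, to 13 mm from the axis, so grip it across its x, low on the body. The point lies on its axis, 18 mm above its underside; z is up the axis.
- square_nozzle_center (a point): Square hot-air nozzle: grey metal, a square skirt 30 x 30 x 18 mm (34 x 34 mm over a thin rib at the skirt's top, 15 to 18 mm up) with a round pipe 20 mm across on top, 36 mm tall in all, standing upright on the skirt. Faces of the skirt are square to its x and y. A small screw sticks out of the pipe toward +x, to 15 mm from the axis. The point lies on its axis, 18 mm above its underside; z is up.
- tape_center (a point): Roll of amber tape: flat ring with a wide open core, 60 mm across and 12 mm thick, lying flat. Not part of the kit. The point is its centre, 6 mm above its underside.
- dish_center (a point): Small open white dish, 60 mm across and 23 mm tall. Not part of the kit. The point is its centre, 11.5 mm above its underside.
- large_square_recess (a point): Large square recess, 66 x 66 mm. Insert 83 x 83 mm, 10 mm high, standing on the desk in the grey plastic kit tray; the recess is 4 mm deep and has a dark floor 6 mm above the desk. This point is the centre of the recess floor; z is up, x and y run along the insert's sides.
- large_round_recess (a point): Large round recess, 66 mm across. Insert 83 x 83 mm, 10 mm high, standing on the desk in the grey plastic kit tray; the recess is 4 mm deep and has a dark floor 6 mm above the desk. This point is the centre of the recess floor; z is up, x and y run along the insert's sides.
- small_round_recess (a point): Small round recess, 46 mm across. Insert 83 x 83 mm, 10 mm high, standing on the desk in the grey plastic kit tray; the recess is 4 mm deep and has a dark floor 6 mm above the desk. This point is the centre of the recess floor; z is up, x and y run along the insert's sides.
- small_square_recess (a point): Small square recess, 46 x 46 mm. Insert 83 x 83 mm, 10 mm high, standing on the desk in the grey plastic kit tray; the recess is 4 mm deep and has a dark floor 6 mm above the desk. This point is the centre of the recess floor; z is up, x and y run along the insert's sides.

How it is judged (in metres and radians):
At the end, for the whole second after the job is handed in: Spool in the large square recess, reel in the large round, round nozzle in the small round, square nozzle in the small square: each within 15 mm of the centre, on the floor (within 3 mm), upright within 0.08 rad, still, released; tape roll and dish within 20 mm of their starts (horizontal distance between spool_center and large_square_recess below 0.015 m and z of spool_center in the frame of large_square_recess between 0.021 and 0.0265 m and angle between each of spool_center, reel_center, round_nozzle_center, square_nozzle_center's own z axis and vertical below 0.08 rad and linear speed of each of spool, reel, round_nozzle, square_nozzle below 0.01 m/s and contact force between the fingers and spool below 0.1 N and horizontal distance between reel_center and large_round_recess below 0.015 m and z of reel_center in the frame of large_round_recess between 0.0035 and 0.009 m and contact force between the fingers and reel below 0.1 N and horizontal distance between round_nozzle_center and small_round_recess below 0.015 m and z of round_nozzle_center in the frame of small_round_recess between 0.015 and 0.0205 m and contact force between the fingers and round_nozzle below 0.1 N and horizontal distance between square_nozzle_center and small_square_recess below 0.015 m and z of square_nozzle_center in the frame of small_square_recess between 0.015 and 0.0205 m and contact force between the fingers and square_nozzle below 0.1 N and distance of each of tape_center, dish_center from where it was at the start of the episode below 0.02 m); the robot touches nothing.
It fails at once if the tape roll is moved (distance of tape_center from where it was at the start of the episode above 0.02 m).
It fails at once if the white dish is moved (distance of dish_center from where it was at the start of the episode above 0.02 m).
It also fails if it takes over 122 s, if anything falls off the work surface, if the arm or the gripper's body presses on something with over 40 N, if the wrist force passes 120 N, or if a joint passes its speed limit or range.

## Working session

There is one attempt and no reset: what is moved stays moved. The work goes in short steps, Python scripts to look and compute and a tool call to move; the robot and the scene stay as the last step left them, time stands still between calls to the robot, and variables do not carry over. Pictures are saved under pics/ and viewed, at most 14 in all, crops included, and the job is handed in when it is done.

Besides the shell and the picture viewer there is one more tool, called after ">>>" by a JSON object that holds its "api" and its "payload", one argument or row to a line. servo_tool: Moves the arm, as the interface text tells. Its arguments: {"type":"object","properties":{"steps":{"type":"array"},"newtons":{"type":"number"}},"required":["steps"]}

```bash
mkdir -p pics; ls
python3 - <<'E'
from rig import env
import cv2,numpy as np
s=env.observe();print(s['time_s'],s['position'],s['tool_rot'],s['grip_width'])
for n in('top','side'):
    im,d=env.get_image(n);cv2.imwrite(f'pics/{n}0.png',im[:,:,::-1]);np.savez(f'{n}0.npz',im=im,d=d)
    m=env.camera_model(n);print(n,m)
E
```

```text
pics
0.0 [0.12784427 0.53464704 0.24967833] [[-9.72558741e-01  2.32656542e-01 -6.54822811e-04]
 [ 2.32657252e-01  9.72557797e-01 -1.39089566e-03]
 [ 3.13252057e-04 -1.50507700e-03 -9.99998818e-01]] 0.08535742405726487
top {'fovy': 49.028695994504034, 'cx': 280.96887855572334, 'cy': 210.7969267244407, 'T': array([[-0.02151739, -0.9968255 ,  0.07665452,  0.41988184],
       [-0.99963375,  0.02270984,  0.01471844,  0.09512588],
       [-0.01641253, -0.07630974, -0.99694907,  1.22783732],
       [ 0.        ,  0.        ,  0.        ,  1.        ]])}
side {'fovy': 48.774519350643885, 'cx': 280.7809570325668, 'cy': 208.7100735912485, 'T': array([[-0.93874598, -0.1809069 ,  0.29330645,  0.17899857],
       [-0.34432674,  0.52689631, -0.77705816,  0.93798045],
       [-0.0139669 , -0.83045348, -0.55691287,  0.65883897],
       [ 0.        ,  0.        ,  0.        ,  1.        ]])}
```

View pics/top0.png

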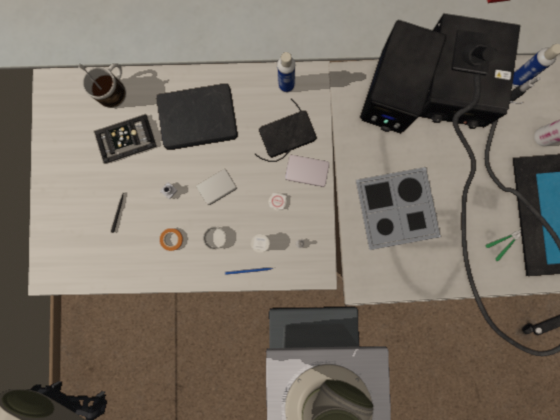

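View pics/side0.png

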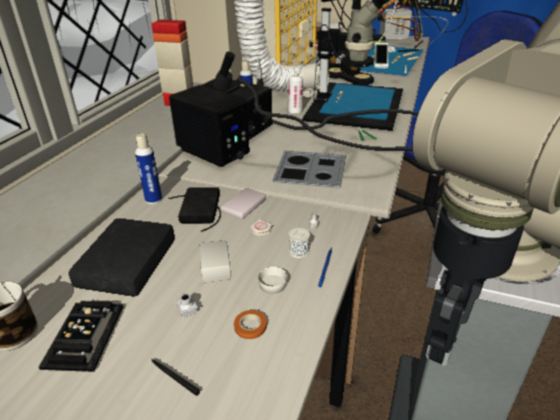

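Top view: the tray is at about (398,207), the reel at (278,201), the spool at (261,242), the dish at (215,238) and the tape at (172,239). There are nozzle-like items at (170,190) and (304,243). I'll zoom in.

```bash
cat > h.py <<'E'
import numpy as np,cv2
def ray(m,u,v,z):
    f=210/np.tan(np.radians(m['fovy']/2)); T=m['T']
    d=T[:3,:3]@np.array([(u-m['cx'])/f,(v-m['cy'])/f,1.]); o=T[:3,3]
    return (o+d*(z-o[2])/d[2])
def proj(m,p):
    f=210/np.tan(np.radians(m['fovy']/2)); T=m['T']
    c=T[:3,:3].T@(np.asarray(p)-T[:3,3]); return f*c[0]/c[2]+m['cx'],f*c[1]/c[2]+m['cy']
E
python3 - <<'E'
from rig import env
from h import *
im=np.load('top0.npz')['im'];m=env.camera_model('top')
a=cv2.resize(im[165:265,145:345,::-1],None,fx=4,fy=4,interpolation=cv2.INTER_CUBIC)
b=cv2.resize(im[160:260,350:450,::-1],None,fx=4,fy=4,interpolation=cv2.INTER_CUBIC)
cv2.imwrite('pics/a.png',a);cv2.imwrite('pics/b.png',b)
for n,u,v,z in [('reel',278,201,.013),('spool',261,242,.048),('sq/rd far',170,190,.03),('near',304,243,.03),('tape',172,239,.012),('dish',215,238,.02),('tray',398,207,.01)]: print(n,ray(m,u,v,z).round(3))
E
```

```text
reel [0.54  0.12  0.013]
spool [0.432 0.165 0.048]
sq/rd far [0.573 0.403 0.03 ]
near [0.427 0.055 0.03 ]
tape [0.445 0.403 0.012]
dish [0.445 0.288 0.02 ]
tray [ 0.517 -0.196  0.01 ]
```

View pics/a.png

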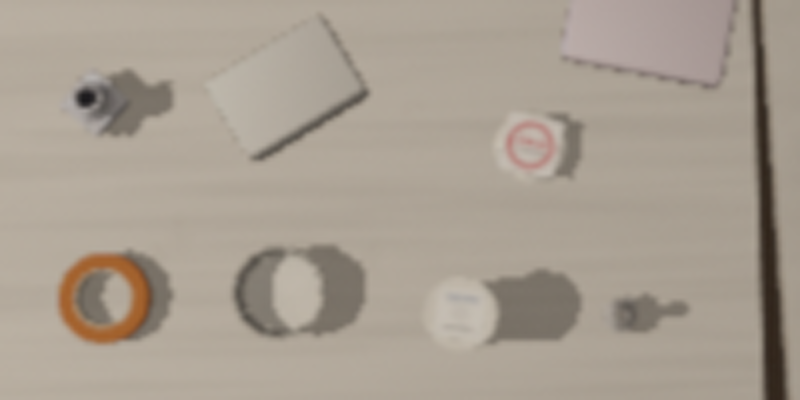

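View pics/b.png

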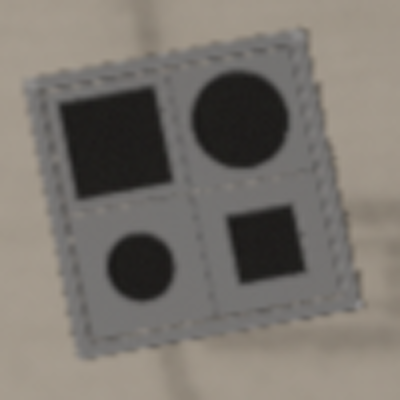

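Crop a: the square nozzle is at crop (95,98), turned like a diamond, and the round nozzle is at (625,313). The reel is at (530,145), the spool at (461,313), the tape at (104,298) and the dish at (278,290). Crop b: the large square recess is at (118,143), the large round at (240,119), the small round at (141,267) and the small square at (266,244).

Run:
```python
from rig import env
from h import *
D=np.load('top0.npz');im=D['im'];d=D['d'];m=env.camera_model('top')
hsv=cv2.cvtColor(im,cv2.COLOR_RGB2HSV)
# recesses
k=(hsv[:,:,2]<60).astype(np.uint8); k[:,:350]=0;k[:,450:]=0;k[:160]=0;k[260:]=0
for c in cv2.findContours(k,cv2.RETR_EXTERNAL,cv2.CHAIN_APPROX_NONE)[0]:
    if cv2.contourArea(c)<100: continue
    M=cv2.moments(c);u,v=M['m10']/M['m00'],M['m01']/M['m00'];r=cv2.minAreaRect(c)
    p=cv2.boxPoints(r);P=np.array([ray(m,*q,.006) for q in p]);e=P[1]-P[0];e2=P[2]-P[1]
    print('rec',(round(u),round(v)),ray(m,u,v,.006).round(4),np.linalg.norm(e).round(3),np.linalg.norm(e2).round(3),np.degrees(np.arctan2(e[1],e[0])).round(1))
# depth -> heights
f=210/np.tan(np.radians(m['fovy']/2));v,u=np.mgrid[:420,:560]
X=np.stack([(u-m['cx'])/f*d,(v-m['cy'])/f*d,d],-1)@m['T'][:3,:3].T+m['T'][:3,3]
k=((X[:,:,2]>.007)&(d>0)).astype(np.uint8);k[:165]=0;k[265:]=0;k[:,:145]=0;k[:,330:]=0
n,l,st,ce=cv2.connectedComponentsWithStats(k)
for i in range(1,n):
    if st[i,4]<15: continue
    q=X[l==i];print('obj',ce[i].round(1),st[i,4],'lo',q.min(0).round(3),'hi',q.max(0).round(3),'mid',((q.min(0)+q.max(0))/2).round(3))
print(env.tcp_to_tips)
```

```text
rec (385, 226) [ 0.4665 -0.1603  0.006 ] 0.04 0.04 -91.3
rec (416, 221) [ 0.4797 -0.2433  0.006 ] 0.043 0.043 -80.0
rec (378, 195) [ 0.5493 -0.147   0.006 ] 0.063 0.064 -80.0
rec (410, 190) [ 0.5626 -0.2299  0.006 ] 0.061 0.062 -46.5
obj [307.2 173.9] 777 lo [ 0.576 -0.015  0.007] hi [0.635 0.101 0.027] mid [0.605 0.043 0.017]
obj [215.9 186.5] 849 lo [0.534 0.231 0.008] hi [0.632 0.333 0.049] mid [0.583 0.282 0.028]
obj [167.6 189.7] 163 lo [0.554 0.391 0.007] hi [0.6   0.436 0.043] mid [0.577 0.414 0.025]
obj [276.6 200.6] 250 lo [0.518 0.102 0.007] hi [0.564 0.147 0.02 ] mid [0.541 0.124 0.013]
obj [211.9 237. ] 115 lo [0.419 0.261 0.007] hi [0.477 0.32  0.028] mid [0.448 0.29  0.017]
obj [170.  238.8] 280 lo [0.416 0.379 0.007] hi [0.474 0.438 0.019] mid [0.445 0.408 0.013]
obj [259.2 242.6] 265 lo [0.409 0.147 0.007] hi [0.452 0.194 0.053] mid [0.431 0.171 0.03 ]
obj [299.2 243. ] 54 lo [0.417 0.057 0.008] hi [0.438 0.078 0.038] mid [0.427 0.067 0.023]
0.019
```

Run:
```python
from rig import env
from h import *
m=env.camera_model('wrist');s=env.observe()
T=np.eye(4);T[:3,:3]=s['tool_rot'];T[:3,3]=s['position']
print(m['fovy'],(np.linalg.inv(T)@m['T']).round(3))
```

```text
61.50986938901494 [[-0.001 -0.951 -0.311  0.078]
 [ 1.    -0.001 -0.    -0.   ]
 [ 0.    -0.311  0.951 -0.124]
 [ 0.     0.     0.     1.   ]]
```

>>> {"api": "servo_tool", "payload": {
  "steps": [
    {"tx":4,"ty":-1.2,"tz":0},
    {"tx":4,"ty":-1.2},
    {"tx":4,"ty":-1.2},
    {"tx":4,"ty":-1.2},
    {"tx":4,"ty":-1.2},
    {"tx":4,"ty":-1.2},
    {"tx":4,"ty":-1.2},
    {"tx":4,"ty":-1.2},
    {"tx":4,"ty":-1.2},
    {"tx":4,"ty":-1.2,"tz":-3},
    {"tx":4,"ty":-0.5,"tz":-3},
    {"tx":0},
    {"tx":0}
  ],
  "newtons": 30
}}

```text
invalid input at $.steps[0]: expected keys tx, ty, tz, yaw, claw
```

>>> {"api": "servo_tool", "payload": {
  "steps": [
    {"tx":4,"ty":-1.2,"tz":0,"yaw":0,"claw":8},
    {"tx":4,"ty":-1.2,"tz":0,"yaw":0,"claw":8},
    {"tx":4,"ty":-1.2,"tz":0,"yaw":0,"claw":8},
    {"tx":4,"ty":-1.2,"tz":0,"yaw":0,"claw":8},
    {"tx":4,"ty":-1.2,"tz":0,"yaw":0,"claw":8},
    {"tx":4,"ty":-1.2,"tz":0,"yaw":0,"claw":8},
    {"tx":4,"ty":-1.2,"tz":0,"yaw":0,"claw":6},
    {"tx":4,"ty":-1.2,"tz":0,"yaw":0,"claw":6},
    {"tx":4,"ty":-1.2,"tz":0,"yaw":0,"claw":6},
    {"tx":4,"ty":-1.2,"tz":-3,"yaw":0,"claw":6},
    {"tx":4,"ty":-0.5,"tz":-3,"yaw":0,"claw":6},
    {"tx":0,"ty":0,"tz":0,"yaw":0,"claw":6},
    {"tx":0,"ty":0,"tz":0,"yaw":0,"claw":6}
  ],
  "newtons": 30
}}

```text
time_s: 1.4
position: [0.5669, 0.4098, 0.1897]
tool_rot: [[-0.972, 0.234, -0.003], [0.234, 0.972, -0.001], [0.002, -0.002, -1.0]]
ft_force: [-0.4, 0.9, 0.1]
grip_width: 0.0603
gripper_force: 0.0
```

```bash
cat >> h.py <<'E'
def shot(n):
    from rig import env
    m=env.camera_model('wrist');im,d=env.get_image('wrist')
    np.savez(n+'.npz',im=im,d=d);cv2.imwrite(f'pics/{n}.png',im[:,:,::-1])
    f=210/np.tan(np.radians(m['fovy']/2));v,u=np.mgrid[:420,:560]
    X=np.stack([(u-m['cx'])/f*d,(v-m['cy'])/f*d,d],-1)@m['T'][:3,:3].T+m['T'][:3,3]
    s=env.observe();print(s['time_s'],s['position'].round(4),'tooly',np.degrees(np.arctan2(s['tool_rot'][1,1],s['tool_rot'][0,1])).round(1),s['grip_width'],s['q'].round(1))
    return im,d,m,X
E
python3 - <<'E'
from h import *
im,d,m,X=shot('w1')
k=((X[:,:,2]>.010)&(X[:,:,2]<.05)&(d>0)).astype(np.uint8)
n,l,st,ce=cv2.connectedComponentsWithStats(k)
for i in range(1,n):
    if st[i,4]<150: continue
    q=X[l==i];print(ce[i].round(),st[i,4],q.min(0).round(3),q.max(0).round(3),((q.min(0)+q.max(0))/2).round(4))
E
```

```text
1.45 [0.5664 0.4105 0.1914] tooly 76.6 0.05986467719342061 [ 26.3  39.6  52.2   0.   88.2 -50.3]
[238.  40.] 3371 [0.416 0.375 0.01 ] [0.476 0.435 0.015] [0.446  0.4052 0.0125]
[83. 77.] 1811 [0.417 0.257 0.01 ] [0.476 0.317 0.025] [0.4466 0.287  0.0177]
[281. 198.] 1447 [0.553 0.387 0.015] [0.6   0.432 0.038] [0.5764 0.4095 0.0266]
[139. 238.] 7695 [0.534 0.228 0.01 ] [0.627 0.332 0.043] [0.5801 0.2799 0.0264]
[460. 290.] 6425 [0.653 0.489 0.01 ] [0.756 0.613 0.033] [0.7047 0.5508 0.0215]
[275. 346.] 7028 [0.684 0.296 0.01 ] [0.8   0.434 0.05 ] [0.7418 0.3649 0.03  ]
[ 23. 355.] 2241 [0.645 0.078 0.01 ] [0.714 0.157 0.032] [0.6797 0.1176 0.021 ]
[141. 403.] 166 [0.721 0.225 0.046] [0.758 0.241 0.05 ] [0.7394 0.2329 0.0479]
```

View pics/w1.png

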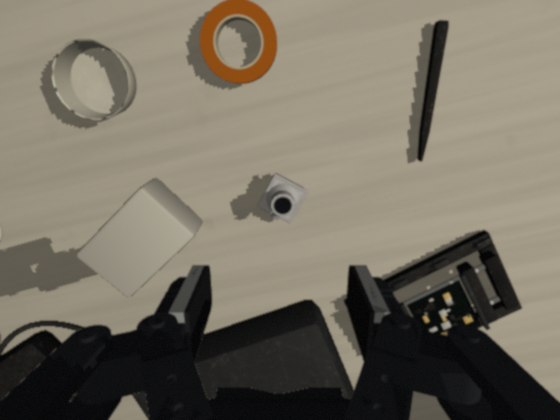

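The wrist view shows the square nozzle at (282,200), standing as a diamond. The fingertips are at the bottom, and the tape and dish are at the top.

Run:
```python
from h import *
from rig import env
D=np.load('w1.npz');im=D['im'];d=D['d'];m=env.camera_model('wrist')
f=210/np.tan(np.radians(m['fovy']/2));v,u=np.mgrid[:420,:560]
X=np.stack([(u-m['cx'])/f*d,(v-m['cy'])/f*d,d],-1)@m['T'][:3,:3].T+m['T'][:3,3]
X=X[150:240,230:330];z=X[:,:,2]
def c(lo,hi):
    q=X[(z>lo)&(z<hi)]; r=cv2.minAreaRect(q[:,:2].astype(np.float32)); print(lo,hi,len(q),q.mean(0).round(4),np.round(r[0],4),np.round(r[1],4),r[2])
c(.012,.022);c(.012,.06);c(.033,.05)
print(np.histogram(z,bins=np.arange(-.005,.05,.005)))
cv2.imwrite('pics/w1c.png',cv2.resize(im[150:240,225:345,::-1],None,fx=6,fy=6,interpolation=cv2.INTER_CUBIC))
```

```text
0.012 0.022 730 [0.5731 0.4109 0.0198] [0.5759 0.4104] [0.0339 0.0339] 47.62092590332031
0.012 0.06 1447 [0.5735 0.4106 0.0266] [0.5759 0.4104] [0.0339 0.0339] 47.62092590332031
0.033 0.05 482 [0.5758 0.4098 0.0375] [0.5763 0.4085] [0.0194 0.0231] 18.586162567138672
(array([  62, 7429,   26,    0,  445,  431,   61,   64,  446,    0]), array([-0.005,  0.   ,  0.005,  0.01 ,  0.015,  0.02 ,  0.025,  0.03 ,
        0.035,  0.04 ,  0.045]))
```

View pics/w1c.png

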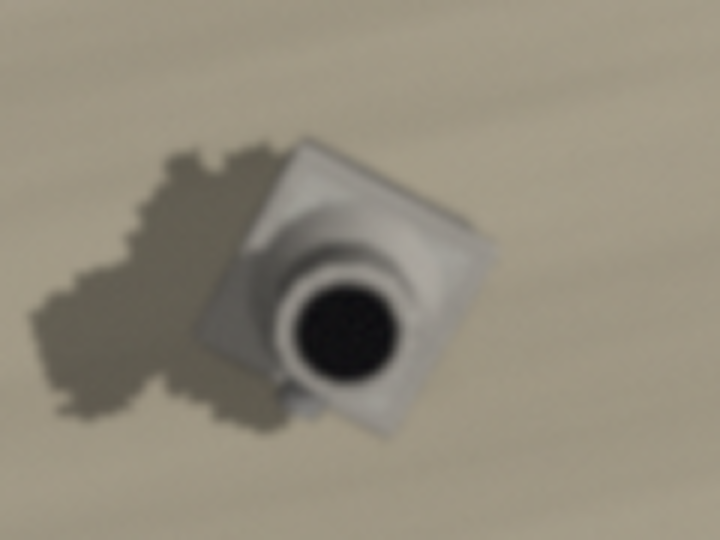

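The screw lies toward about -45° in the world, so the nozzle's +x is at about -42° and its y at about 48°. I'll grip the pipe across y, with a yaw of -29°.

>>> {"api": "servo_tool", "payload": {
  "steps": [
    {"tx":0.4,"ty":0,"tz":-2,"yaw":-7.25,"claw":5},
    {"tx":0.4,"ty":0,"tz":-3,"yaw":-7.25,"claw":5},
    {"tx":0,"ty":0,"tz":-3,"yaw":-7.25,"claw":5},
    {"tx":0,"ty":0,"tz":-3,"yaw":-7.25,"claw":5},
    {"tx":0,"ty":0,"tz":-2.4,"yaw":0,"claw":5},
    {"tx":0,"ty":0,"tz":-1.5,"yaw":0,"claw":5},
    {"tx":0,"ty":0,"tz":0,"yaw":0,"claw":5},
    {"tx":0,"ty":0,"tz":0,"yaw":0,"claw":5},
    {"tx":0,"ty":0,"tz":0,"yaw":0,"claw":1},
    {"tx":0,"ty":0,"tz":0,"yaw":0,"claw":1},
    {"tx":0,"ty":0,"tz":0,"yaw":0,"claw":1},
    {"tx":0,"ty":0,"tz":0,"yaw":0,"claw":1},
    {"tx":0,"ty":0,"tz":0,"yaw":0,"claw":1},
    {"tx":0,"ty":0,"tz":0,"yaw":0,"claw":1}
  ],
  "newtons": 40
}}

```text
time_s: 2.85
position: [0.5751, 0.4105, 0.0438]
tool_rot: [[-0.738, 0.675, 0.002], [0.675, 0.738, 0.001], [-0.001, 0.002, -1.0]]
ft_force: [-0.6, -0.1, 6.3]
grip_width: 0.0172
gripper_force: 38.9
```

>>> {"api": "servo_tool", "payload": {
  "steps": [
    {"tx":0,"ty":0,"tz":0.5,"yaw":0,"claw":1},
    {"tx":0,"ty":0,"tz":1,"yaw":0,"claw":1},
    {"tx":0,"ty":0,"tz":2,"yaw":0,"claw":1},
    {"tx":0,"ty":0,"tz":4,"yaw":0,"claw":1},
    {"tx":0,"ty":0,"tz":4,"yaw":0,"claw":1},
    {"tx":0,"ty":0,"tz":0,"yaw":0,"claw":1}
  ],
  "newtons": 40
}}

```text
time_s: 3.45
position: [0.5765, 0.4112, 0.1648]
tool_rot: [[-0.738, 0.675, 0.011], [0.675, 0.738, 0.005], [-0.004, 0.011, -1.0]]
ft_force: [-0.8, -0.4, -0.1]
grip_width: 0.0175
gripper_force: 39.1
```

Run:
```python
from h import *
from rig import env
im,d,m,X=shot('w2')
s=env.observe();print(s['grip_width'],s['gripper_force'],s['ft_force'],s['position'])
ms=env.camera_model('side');im2,d2=env.get_image('side');u,v=map(int,proj(ms,s['position']));print(u,v)
c=im2[max(v-60,0):v+60,max(u-70,0):u+70,::-1]
a=cv2.resize(c,(420,360));b=cv2.resize(im[200:420,130:430,::-1],(360,264)); o=np.zeros((360,780,3),np.uint8);o[:,:420]=a;o[:264,420:]=b;cv2.imwrite('pics/w2s.png',o)
```

```text
3.5 [0.5755 0.4107 0.1613] tooly 47.5 0.017320030142550586 [ 25.9  41.4  53.6  -0.   84.6 -21.6]
0.017320030142550586 39.095383286476135 [-0.81311246  0.10895109 -0.47318921] [0.575549   0.41071749 0.16126241]
174 245
```

View pics/w2s.png

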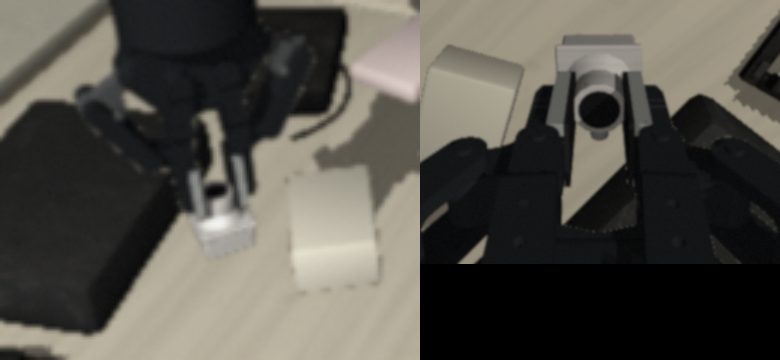

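The nozzle is held upright and square to the jaws. I'll carry it over the small square recess.

>>> {"api": "servo_tool", "payload": {
  "steps": [
    {"tx":-0.7,"ty":-4.6,"tz":0,"yaw":-2.7,"claw":1},
    {"tx":-0.7,"ty":-4.6,"tz":0,"yaw":-2.7,"claw":1},
    {"tx":-0.7,"ty":-4.6,"tz":0,"yaw":-2.7,"claw":1},
    {"tx":-0.7,"ty":-4.6,"tz":0,"yaw":-2.7,"claw":1},
    {"tx":-0.7,"ty":-4.6,"tz":0,"yaw":-2.7,"claw":1},
    {"tx":-0.7,"ty":-4.6,"tz":0,"yaw":-2.7,"claw":1},
    {"tx":-0.7,"ty":-4.6,"tz":0,"yaw":-2.7,"claw":1},
    {"tx":-0.7,"ty":-4.6,"tz":0,"yaw":-2.7,"claw":1},
    {"tx":-0.7,"ty":-4.6,"tz":0,"yaw":-2.7,"claw":1},
    {"tx":-0.7,"ty":-4.6,"tz":0,"yaw":-2.7,"claw":1},
    {"tx":-0.7,"ty":-4.6,"tz":0,"yaw":-2.7,"claw":1},
    {"tx":-0.7,"ty":-4.6,"tz":0,"yaw":-2.7,"claw":1},
    {"tx":-0.6,"ty":-4.6,"tz":0,"yaw":-2.7,"claw":1},
    {"tx":-0.6,"ty":-4.6,"tz":0,"yaw":-2.4,"claw":1},
    {"tx":0,"ty":-0.86,"tz":0,"yaw":0,"claw":1},
    {"tx":0,"ty":0,"tz":0,"yaw":0,"claw":1},
    {"tx":0,"ty":0,"tz":0,"yaw":0,"claw":1},
    {"tx":0,"ty":0,"tz":0,"yaw":0,"claw":1}
  ],
  "newtons": 40
}}

```text
time_s: 5.35
position: [0.4787, -0.2407, 0.1571]
tool_rot: [[-0.176, 0.984, -0.001], [0.984, 0.176, 0.001], [0.001, -0.001, -1.0]]
ft_force: [-0.5, -0.1, 0.0]
grip_width: 0.017
gripper_force: 39.2
```

Run:
```python
from h import *
from rig import env
im,d,m,X=shot('w3')
g=cv2.cvtColor(im,cv2.COLOR_RGB2HSV)[:,:,2]
k=((g<60)&(X[:,:,2]<.015)&(X[:,:,2]>-.01)).astype(np.uint8)
for c in cv2.findContours(k,cv2.RETR_EXTERNAL,cv2.CHAIN_APPROX_NONE)[0]:
    if cv2.contourArea(c)<700: continue
    P=np.array([ray(m,*q,.006)[:2] for q in c[:,0]],np.float32);r=cv2.minAreaRect(P);print(c[:,0].mean(0).round(),np.round(r[0],4),np.round(r[1],3),round(r[2],1))
```

```text
5.4 [ 0.4788 -0.2408  0.1572] tooly 10.2 0.017287961589523546 [-39.4  25.4  85.1   0.   69.5 -49.5]
[279. 201.] [ 0.4813 -0.2459] [0.045 0.045] 9.1
[384. 202.] [ 0.565  -0.2322] [0.065 0.063] 10.2
[281.  92.] [ 0.4677 -0.1622] [0.045 0.044] 10.1
[396.  92.] [ 0.5515 -0.1487] [0.066 0.066] 9.2
```

View pics/w3.png

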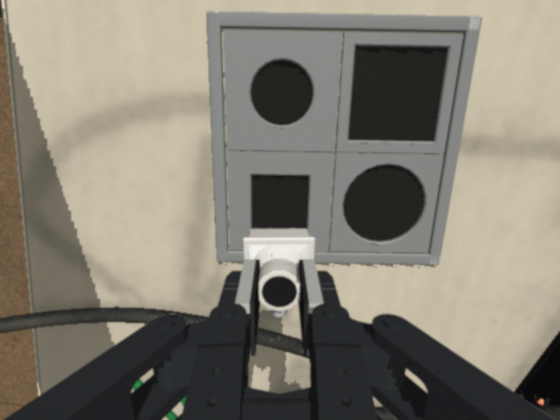

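The tray is fully visible. The small square recess is at (280,202), about 0.25 cm and -0.5 cm off the nozzle. I'll lower the nozzle into it.

>>> {"api": "servo_tool", "payload": {
  "steps": [
    {"tx":0.25,"ty":-0.5,"tz":0,"yaw":0,"claw":1},
    {"tx":0,"ty":0,"tz":-3,"yaw":0,"claw":1},
    {"tx":0,"ty":0,"tz":-3,"yaw":0,"claw":1},
    {"tx":0,"ty":0,"tz":-2.5,"yaw":0,"claw":1},
    {"tx":0,"ty":0,"tz":-1.2,"yaw":0,"claw":1},
    {"tx":0,"ty":0,"tz":-0.6,"yaw":0,"claw":1},
    {"tx":0,"ty":0,"tz":-0.3,"yaw":0,"claw":1},
    {"tx":0,"ty":0,"tz":0,"yaw":0,"claw":1},
    {"tx":0,"ty":0,"tz":0,"yaw":0,"claw":1},
    {"tx":0,"ty":0,"tz":0,"yaw":0,"claw":1}
  ],
  "newtons": 40
}}

```text
time_s: 6.4
position: [0.4814, -0.2476, 0.052]
tool_rot: [[-0.175, 0.985, 0.001], [0.985, 0.175, -0.001], [-0.001, 0.001, -1.0]]
ft_force: [0.1, 0.2, -0.8]
grip_width: 0.0173
gripper_force: 39.2
```

>>> {"api": "servo_tool", "payload": {
  "steps": [
    {"tx":0,"ty":0,"tz":-0.15,"yaw":0,"claw":1},
    {"tx":0,"ty":0,"tz":0,"yaw":0,"claw":1},
    {"tx":0,"ty":0,"tz":0,"yaw":0,"claw":1}
  ],
  "newtons": 40
}}

```text
time_s: 6.7
position: [0.4812, -0.2474, 0.0499]
tool_rot: [[-0.174, 0.985, 0.0], [0.985, 0.174, -0.0], [-0.0, 0.0, -1.0]]
ft_force: [-0.9, -0.1, 0.0]
grip_width: 0.0171
gripper_force: 39.2
```

>>> {"api": "servo_tool", "payload": {
  "steps": [
    {"tx":0,"ty":0,"tz":-0.12,"yaw":0,"claw":1},
    {"tx":0,"ty":0,"tz":0,"yaw":0,"claw":1},
    {"tx":0,"ty":0,"tz":0,"yaw":0,"claw":4},
    {"tx":0,"ty":0,"tz":0,"yaw":0,"claw":4},
    {"tx":0,"ty":0,"tz":0,"yaw":0,"claw":4},
    {"tx":0,"ty":0,"tz":0,"yaw":0,"claw":4},
    {"tx":0,"ty":0,"tz":2,"yaw":0,"claw":4},
    {"tx":0,"ty":0,"tz":5,"yaw":0,"claw":4},
    {"tx":0,"ty":0,"tz":5,"yaw":0,"claw":4},
    {"tx":-0.7,"ty":4.4,"tz":0,"yaw":0,"claw":5},
    {"tx":-0.7,"ty":4.4,"tz":0,"yaw":0,"claw":5},
    {"tx":-0.7,"ty":4.4,"tz":0,"yaw":0,"claw":5},
    {"tx":-0.8,"ty":4.4,"tz":0,"yaw":0,"claw":5},
    {"tx":-0.8,"ty":4.4,"tz":0,"yaw":0,"claw":5},
    {"tx":-0.8,"ty":4.4,"tz":0,"yaw":0,"claw":5},
    {"tx":-0.8,"ty":4.5,"tz":0,"yaw":0,"claw":5},
    {"tx":0,"ty":0,"tz":0,"yaw":0,"claw":5},
    {"tx":0,"ty":0,"tz":0,"yaw":0,"claw":5},
    {"tx":0,"ty":0,"tz":0,"yaw":0,"claw":5}
  ],
  "newtons": 40
}}

```text
time_s: 8.6
position: [0.4285, 0.0609, 0.1686]
tool_rot: [[-0.174, 0.985, 0.0], [0.985, 0.174, -0.0], [-0.0, 0.0, -1.0]]
ft_force: [0.6, -0.1, 0.2]
grip_width: 0.0499
gripper_force: 0.0
```

Run:
```python
from h import *
from rig import env
im,d,m,X=shot('w4')
k=((X[:,:,2]>.009)&(X[:,:,2]<.06)&(d>0)).astype(np.uint8)
n,l,st,ce=cv2.connectedComponentsWithStats(k)
for i in range(1,n):
    if st[i,4]<150: continue
    q=X[l==i];r=cv2.minEnclosingCircle(q[:,:2].astype(np.float32));t=q[q[:,2]>q[:,2].max()-.006]
    print(ce[i].round(),st[i,4],q.min(0).round(3),q.max(0).round(3),'circ',np.round(r[0],4),round(r[1],4),'top',((t.min(0)+t.max(0))/2).round(4))
u,v=map(int,proj(m,(.427,.062,.02)));print(u,v)
c=im[max(v-45,0):v+45,max(u-50,0):u+50,::-1];o=cv2.resize(c,None,fx=5,fy=5,interpolation=cv2.INTER_CUBIC)
tt,_=env.get_image('top');t=cv2.resize(tt[165:255,360:440,::-1],None,fx=3,fy=3)
w=np.zeros((450,740,3),np.uint8);w[:o.shape[0],:o.shape[1]]=o;w[:270,500:]=t;cv2.imwrite('pics/w4c.png',w)
```

```text
8.65 [0.4285 0.0607 0.1685] tooly 10.0 0.04992445987765859 [ -7.7  15.3  99.6  -0.   65.1 -17.6]
[309.  50.] 4647 [0.407 0.143 0.045] [0.454 0.19  0.052] circ [0.4306 0.1668] 0.0237 top [0.4305 0.1667 0.049 ]
[431. 144.] 2875 [0.517 0.097 0.01 ] [0.564 0.144 0.015] circ [0.5404 0.1205] 0.0266 top [0.5404 0.1204 0.0126]
[277. 190.] 614 [0.416 0.052 0.009] [0.44  0.075 0.038] circ [0.4285 0.0633] 0.0131 top [0.4269 0.0642 0.0347]
[493. 250.] 10017 [ 0.576 -0.018  0.009] [0.663 0.099 0.023] circ [0.6198 0.0398] 0.0623 top [0.6194 0.0401 0.0199]
[283. 374.] 2563 [ 0.407 -0.148  0.009] [ 0.529 -0.098  0.012] circ [ 0.4703 -0.1228] 0.0634 top [ 0.4683 -0.123   0.0105]
[405. 404.] 240 [ 0.589 -0.159  0.009] [ 0.604 -0.118  0.012] circ [ 0.5963 -0.1385] 0.0212 top [ 0.5966 -0.1388  0.0104]
275 194
```

View pics/w4c.png

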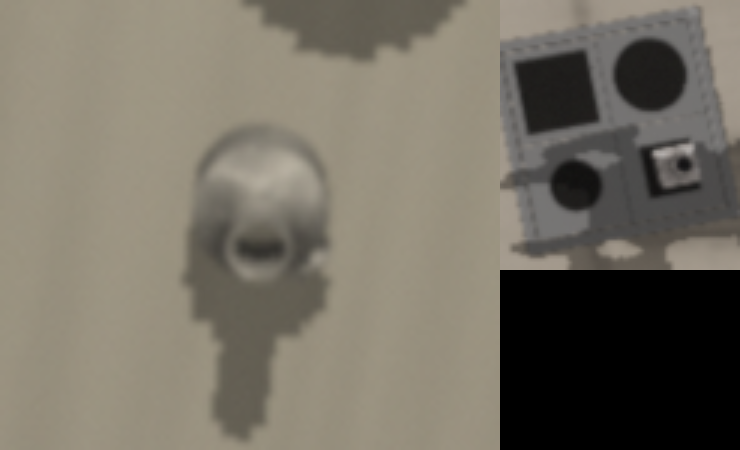

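The inset shows the square nozzle seated in its recess. On the round nozzle, the screw stub is at crop (318,260), on the world +x side.

Run:
```python
from h import *
from rig import env
D=np.load('w4.npz');d=D['d'];im=D['im'];m=env.camera_model('wrist')
f=210/np.tan(np.radians(m['fovy']/2));v,u=np.mgrid[:420,:560]
X=np.stack([(u-m['cx'])/f*d,(v-m['cy'])/f*d,d],-1)@m['T'][:3,:3].T+m['T'][:3,3]
q=X[150:240,225:325].reshape(-1,3);q=q[(q[:,2]>.004)&(q[:,2]<.045)]
for c in [(.427,.0640)]:
    r=q[:,:2]-c;R=np.hypot(*r.T);k=R>.0112
    for a,b,z in zip(R[k],np.degrees(np.arctan2(r[k,1],r[k,0])),q[k,2]): print((a*1e3).round(1),b.round(),(z*1e3).round(1),end=' | ')
x0,y0=225,149
for n,p in [('stub',(x0+318/5,y0+260/5))]:
  for z in (.008,.012,.016): print(n,z,ray(m,*p,z).round(4))
```

```text
11.2 150.0 10.6 | 11.2 165.0 14.2 | 11.2 179.0 13.7 | 11.4 -144.0 15.3 | 12.3 -23.0 9.8 | 12.8 -26.0 10.1 | 13.8 -26.0 8.1 | 11.7 -134.0 14.8 | 12.2 -29.0 12.0 | 13.1 -28.0 11.2 | 13.8 -26.0 11.0 | 11.4 -129.0 15.8 | 11.4 -31.0 15.6 | 12.8 -32.0 12.1 | 13.5 -30.0 11.9 | 14.1 -28.0 11.9 | 12.5 -41.0 11.2 | 12.6 -37.0 13.0 | 13.5 -35.0 11.7 | 14.2 -33.0 11.1 | 14.7 -31.0 11.6 | 11.4 -118.0 16.3 | 12.4 -46.0 12.4 | 13.2 -43.0 11.3 | 13.2 -39.0 13.1 | 13.9 -37.0 12.4 | 11.4 -52.0 15.7 | 12.6 -51.0 12.8 | 13.4 -48.0 11.5 | 13.6 -45.0 12.5 | 14.5 -43.0 10.9 | 11.5 -99.0 15.9 | 11.2 -61.0 16.7 | 12.9 -60.0 12.1 | 13.3 -56.0 11.8 | 13.7 -53.0 11.4 | 14.1 -50.0 11.5 | 14.5 -47.0 11.7 | 14.2 -58.0 11.4 | 14.3 -54.0 12.4 | stub 0.008 [0.4389 0.0543 0.008 ]
stub 0.012 [0.4386 0.0555 0.012 ]
stub 0.016 [0.4383 0.0567 0.016 ]
```

>>> {"api": "servo_tool", "payload": {
  "steps": [
    {"tx":-0.13,"ty":0.3,"tz":-1,"yaw":8.4,"claw":5},
    {"tx":0,"ty":0,"tz":-2,"yaw":8.4,"claw":5},
    {"tx":0,"ty":0,"tz":-2,"yaw":8.4,"claw":5},
    {"tx":0,"ty":0,"tz":-3,"yaw":8.4,"claw":5},
    {"tx":0,"ty":0,"tz":-3,"yaw":8.4,"claw":5},
    {"tx":0,"ty":0,"tz":-2.2,"yaw":0,"claw":5},
    {"tx":0,"ty":0,"tz":-1.05,"yaw":0,"claw":5},
    {"tx":0,"ty":0,"tz":0,"yaw":0,"claw":5},
    {"tx":0,"ty":0,"tz":0,"yaw":0,"claw":5}
  ],
  "newtons": 40
}}

```text
time_s: 9.6
position: [0.4273, 0.064, 0.0263]
tool_rot: [[-0.788, 0.616, 0.0], [0.616, 0.788, -0.0], [-0.0, 0.0, -1.0]]
ft_force: [0.4, 0.6, 0.2]
grip_width: 0.0498
gripper_force: 0.0
```

>>> {"api": "servo_tool", "payload": {
  "steps": [
    {"tx":0,"ty":0,"tz":-0.15,"yaw":0,"claw":5},
    {"tx":0,"ty":0,"tz":0,"yaw":0,"claw":1},
    {"tx":0,"ty":0,"tz":0,"yaw":0,"claw":1},
    {"tx":0,"ty":0,"tz":0,"yaw":0,"claw":1},
    {"tx":0,"ty":0,"tz":0,"yaw":0,"claw":1},
    {"tx":0,"ty":0,"tz":0,"yaw":0,"claw":1},
    {"tx":0,"ty":0,"tz":0,"yaw":0,"claw":1}
  ],
  "newtons": 40
}}

```text
time_s: 10.3
position: [0.4271, 0.0646, 0.0252]
tool_rot: [[-0.789, 0.615, 0.001], [0.615, 0.789, -0.0], [-0.001, 0.0, -1.0]]
ft_force: [-0.5, 0.6, 5.9]
grip_width: 0.02
gripper_force: 38.9
```

>>> {"api": "servo_tool", "payload": {
  "steps": [
    {"tx":0,"ty":0,"tz":1,"yaw":0,"claw":1},
    {"tx":0,"ty":0,"tz":3,"yaw":0,"claw":1},
    {"tx":0,"ty":0,"tz":4,"yaw":0,"claw":1},
    {"tx":0.8,"ty":-4.5,"tz":0,"yaw":0,"claw":1},
    {"tx":0.8,"ty":-4.5,"tz":0,"yaw":0,"claw":1},
    {"tx":0.8,"ty":-4.5,"tz":0,"yaw":0,"claw":1},
    {"tx":0.8,"ty":-4.5,"tz":0,"yaw":0,"claw":1},
    {"tx":0.8,"ty":-4.6,"tz":0,"yaw":0,"claw":1},
    {"tx":0,"ty":0,"tz":-2,"yaw":0,"claw":1},
    {"tx":0,"ty":0,"tz":-2,"yaw":0,"claw":1},
    {"tx":0,"ty":0,"tz":0,"yaw":0,"claw":1},
    {"tx":0,"ty":0,"tz":0,"yaw":0,"claw":1}
  ],
  "newtons": 40
}}

```text
time_s: 11.5
position: [0.467, -0.1613, 0.0654]
tool_rot: [[-0.789, 0.615, 0.0], [0.615, 0.789, -0.0], [-0.0, 0.0, -1.0]]
ft_force: [0.8, 0.4, 0.4]
grip_width: 0.0203
gripper_force: 39.3
```

Run:
```python
from h import *
im,d,m,X=shot('w5')
```

```text
11.55 [ 0.4672 -0.1613  0.0657] tooly 52.1 0.019798198015989775 [-32.8  29.3  97.9  -0.   52.7 -84.9]
```

View pics/w5.png

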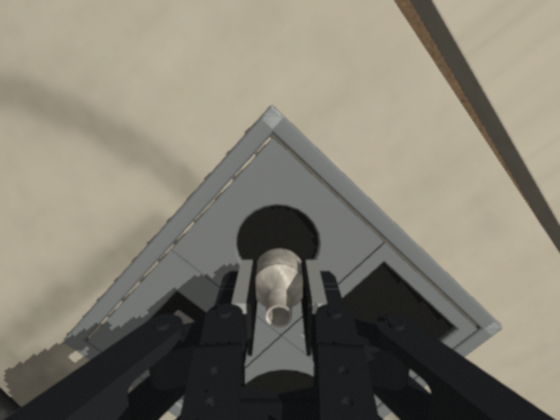

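The round nozzle is held upright above the small round recess at (278,240). I'll lower it and release.

>>> {"api": "servo_tool", "payload": {
  "steps": [
    {"tx":0.05,"ty":-0.08,"tz":-1.5,"yaw":0,"claw":1},
    {"tx":0,"ty":0,"tz":-1.2,"yaw":0,"claw":1},
    {"tx":0,"ty":0,"tz":-0.5,"yaw":0,"claw":1},
    {"tx":0,"ty":0,"tz":-0.2,"yaw":0,"claw":1},
    {"tx":0,"ty":0,"tz":0,"yaw":0,"claw":1},
    {"tx":0,"ty":0,"tz":0,"yaw":0,"claw":1}
  ],
  "newtons": 40
}}

```text
time_s: 12.15
position: [0.4677, -0.1622, 0.0313]
tool_rot: [[-0.789, 0.615, 0.001], [0.615, 0.789, -0.001], [-0.001, 0.0, -1.0]]
ft_force: [0.4, -0.1, -0.5]
grip_width: 0.0197
gripper_force: 39.3
```

>>> {"api": "servo_tool", "payload": {
  "steps": [
    {"tx":0,"ty":0,"tz":-0.1,"yaw":0,"claw":1},
    {"tx":0,"ty":0,"tz":0,"yaw":0,"claw":4},
    {"tx":0,"ty":0,"tz":0,"yaw":0,"claw":4},
    {"tx":0,"ty":0,"tz":0,"yaw":0,"claw":4},
    {"tx":0,"ty":0,"tz":0,"yaw":0,"claw":4},
    {"tx":0,"ty":0,"tz":2,"yaw":0,"claw":4},
    {"tx":0,"ty":0,"tz":4,"yaw":0,"claw":4},
    {"tx":0,"ty":0,"tz":5,"yaw":0,"claw":5},
    {"tx":-0.45,"ty":4.1,"tz":0,"yaw":0,"claw":6.8},
    {"tx":-0.45,"ty":4.1,"tz":0,"yaw":0,"claw":6.8},
    {"tx":-0.45,"ty":4.1,"tz":0,"yaw":0,"claw":6.8},
    {"tx":-0.45,"ty":4.1,"tz":0,"yaw":0,"claw":6.8},
    {"tx":-0.45,"ty":4.1,"tz":0,"yaw":0,"claw":6.8},
    {"tx":-0.45,"ty":4.1,"tz":0,"yaw":0,"claw":6.8},
    {"tx":-0.5,"ty":4.1,"tz":0,"yaw":0,"claw":6.8},
    {"tx":-0.5,"ty":4.2,"tz":0,"yaw":0,"claw":6.8},
    {"tx":0,"ty":0,"tz":0,"yaw":0,"claw":6.8},
    {"tx":0,"ty":0,"tz":0,"yaw":0,"claw":6.8},
    {"tx":0,"ty":0,"tz":0,"yaw":0,"claw":6.8}
  ],
  "newtons": 40
}}

```text
time_s: 14.05
position: [0.4305, 0.1661, 0.1395]
tool_rot: [[-0.788, 0.616, -0.0], [0.616, 0.788, -0.0], [-0.0, -0.0, -1.0]]
ft_force: [0.8, -0.4, 0.5]
grip_width: 0.0681
gripper_force: 0.0
```

Run:
```python
from h import *
from rig import env
im,d,m,X=shot('w6')
k=((X[:,:,2]>.009)&(X[:,:,2]<.06)&(d>0)).astype(np.uint8)
n,l,st,ce=cv2.connectedComponentsWithStats(k)
for i in range(1,n):
    if st[i,4]<300: continue
    q=X[l==i];r=cv2.minEnclosingCircle(q[:,:2].astype(np.float32))
    print(ce[i].round(),st[i,4],q.max(0).round(3),'circ',np.round(r[0],4),round(r[1],4))
tt,_=env.get_image('top')
cv2.imwrite('pics/t6.png',cv2.resize(tt[150:270,340:460,::-1],None,fx=4,fy=4,interpolation=cv2.INTER_CUBIC))
```

```text
14.1 [0.4306 0.1658 0.1396] tooly 52.0 0.06817824311892451 [  6.3  20.2  97.9  -0.   61.9 -45.6]
[552.  19.] 641 [0.458 0.386 0.014] circ [0.4429 0.3789] 0.0153
[447. 118.] 2356 [0.477 0.317 0.025] circ [0.4468 0.287 ] 0.0302
[279. 214.] 4306 [0.454 0.19  0.051] circ [0.4306 0.1664] 0.024
[512. 271.] 10640 [0.627 0.325 0.042] circ [0.5802 0.2791] 0.0525
[316. 332.] 2107 [0.564 0.144 0.015] circ [0.5407 0.1206] 0.0268
```

View pics/t6.png

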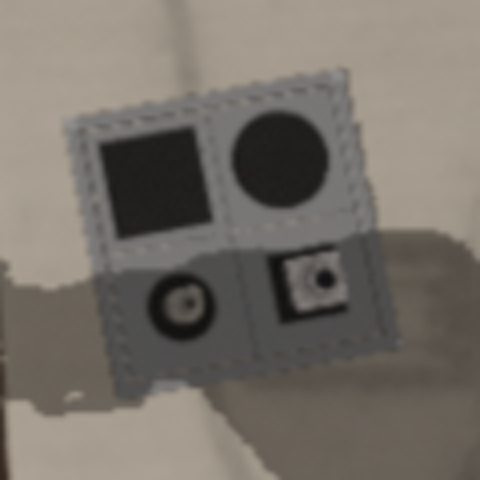

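Both nozzles stand in their recesses, the round one at (183,305) and the square one at (315,282). Next is the spool.

>>> {"api": "servo_tool", "payload": {
  "steps": [
    {"tx":0,"ty":0,"tz":-3,"yaw":0,"claw":6.8},
    {"tx":0,"ty":0,"tz":-3,"yaw":0,"claw":6.8},
    {"tx":0,"ty":0,"tz":-2.5,"yaw":0,"claw":6.8},
    {"tx":0,"ty":0,"tz":-1.5,"yaw":0,"claw":6.8},
    {"tx":0,"ty":0,"tz":-0.85,"yaw":0,"claw":6.8},
    {"tx":0,"ty":0,"tz":0,"yaw":0,"claw":6.8},
    {"tx":0,"ty":0,"tz":0,"yaw":0,"claw":4},
    {"tx":0,"ty":0,"tz":0,"yaw":0,"claw":4},
    {"tx":0,"ty":0,"tz":0,"yaw":0,"claw":4},
    {"tx":0,"ty":0,"tz":0,"yaw":0,"claw":4},
    {"tx":0,"ty":0,"tz":0,"yaw":0,"claw":4}
  ],
  "newtons": 60
}}

```text
time_s: 15.25
position: [0.4308, 0.1667, 0.0321]
tool_rot: [[-0.789, 0.615, 0.002], [0.615, 0.789, -0.0], [-0.002, 0.001, -1.0]]
ft_force: [0.1, -3.3, 7.5]
grip_width: 0.0455
gripper_force: 62.0
```

>>> {"api": "servo_tool", "payload": {
  "steps": [
    {"tx":0,"ty":0,"tz":1,"yaw":0,"claw":4},
    {"tx":0,"ty":0,"tz":3,"yaw":0,"claw":4},
    {"tx":0,"ty":0,"tz":5,"yaw":0,"claw":4},
    {"tx":1.5,"ty":-3.9,"tz":0,"yaw":0,"claw":4},
    {"tx":1.5,"ty":-3.9,"tz":0,"yaw":0,"claw":4},
    {"tx":1.5,"ty":-3.9,"tz":0,"yaw":0,"claw":4},
    {"tx":1.5,"ty":-3.9,"tz":0,"yaw":0,"claw":4},
    {"tx":1.5,"ty":-4,"tz":0,"yaw":0,"claw":4},
    {"tx":1.5,"ty":-4,"tz":0,"yaw":0,"claw":4},
    {"tx":1.5,"ty":-4,"tz":0,"yaw":0,"claw":4},
    {"tx":1.5,"ty":-4,"tz":0,"yaw":0,"claw":4},
    {"tx":0,"ty":0,"tz":0,"yaw":0,"claw":4},
    {"tx":0,"ty":0,"tz":-3,"yaw":0,"claw":4},
    {"tx":0,"ty":0,"tz":-3,"yaw":0,"claw":4},
    {"tx":0,"ty":0,"tz":-1.2,"yaw":0,"claw":4},
    {"tx":0,"ty":0,"tz":-0.6,"yaw":0,"claw":4},
    {"tx":0,"ty":0,"tz":0,"yaw":0,"claw":4},
    {"tx":0,"ty":0,"tz":0,"yaw":0,"claw":4}
  ],
  "newtons": 60
}}

```text
time_s: 17.05
position: [0.5509, -0.1493, 0.0443]
tool_rot: [[-0.789, 0.615, 0.002], [0.615, 0.789, -0.001], [-0.002, 0.0, -1.0]]
ft_force: [0.1, -0.3, -4.4]
grip_width: 0.0457
gripper_force: 62.8
```

>>> {"api": "servo_tool", "payload": {
  "steps": [
    {"tx":0,"ty":0,"tz":-0.3,"yaw":0,"claw":4},
    {"tx":0,"ty":0,"tz":-0.25,"yaw":0,"claw":4},
    {"tx":0,"ty":0,"tz":-0.1,"yaw":0,"claw":4},
    {"tx":0,"ty":0,"tz":0,"yaw":0,"claw":4},
    {"tx":0,"ty":0,"tz":0,"yaw":0,"claw":4}
  ],
  "newtons": 60
}}

```text
time_s: 17.55
position: [0.5507, -0.1492, 0.0381]
tool_rot: [[-0.789, 0.615, 0.002], [0.615, 0.789, -0.001], [-0.002, 0.0, -1.0]]
ft_force: [-3.7, 2.4, 9.8]
grip_width: 0.0457
gripper_force: 64.1
```

>>> {"api": "servo_tool", "payload": {
  "steps": [
    {"tx":0,"ty":0,"tz":0,"yaw":0,"claw":6},
    {"tx":0,"ty":0,"tz":0,"yaw":0,"claw":6},
    {"tx":0,"ty":0,"tz":0,"yaw":0,"claw":6},
    {"tx":0,"ty":0,"tz":0,"yaw":0,"claw":6},
    {"tx":0,"ty":0,"tz":2,"yaw":0,"claw":6},
    {"tx":0,"ty":0,"tz":4,"yaw":0,"claw":6},
    {"tx":0,"ty":0,"tz":4,"yaw":0,"claw":6},
    {"tx":-0.2,"ty":4.5,"tz":0,"yaw":0,"claw":6},
    {"tx":-0.2,"ty":4.5,"tz":0,"yaw":0,"claw":6},
    {"tx":-0.2,"ty":4.5,"tz":0,"yaw":0,"claw":6},
    {"tx":-0.2,"ty":4.5,"tz":0,"yaw":0,"claw":6},
    {"tx":-0.2,"ty":4.5,"tz":0,"yaw":0,"claw":6.5},
    {"tx":0,"ty":4.5,"tz":0,"yaw":0,"claw":6.5},
    {"tx":0,"ty":0,"tz":-3,"yaw":0,"claw":6.5},
    {"tx":0,"ty":0,"tz":-3,"yaw":0,"claw":6.5},
    {"tx":0,"ty":0,"tz":0,"yaw":0,"claw":6.5},
    {"tx":0,"ty":0,"tz":0,"yaw":0,"claw":6.5},
    {"tx":0,"ty":0,"tz":0,"yaw":0,"claw":6.5}
  ],
  "newtons": 60
}}

```text
time_s: 19.35
position: [0.5412, 0.1206, 0.0781]
tool_rot: [[-0.788, 0.615, 0.002], [0.615, 0.788, 0.0], [-0.002, 0.001, -1.0]]
ft_force: [0.4, 0.3, 0.2]
grip_width: 0.0652
gripper_force: 0.0
```

Run:
```python
from h import *
im,d,m,X=shot('w7')
k=((X[:,:,2]>.008)&(X[:,:,2]<.04)&(d>0)).astype(np.uint8)
n,l,st,ce=cv2.connectedComponentsWithStats(k)
for i in range(1,n):
    if st[i,4]<300: continue
    q=X[l==i];r=cv2.minEnclosingCircle(q[:,:2].astype(np.float32))
    print(ce[i].round(),st[i,4],q.max(0).round(3),'circ',np.round(r[0],4),round(r[1],4))
```

```text
19.4 [0.5412 0.1206 0.0781] tooly 52.0 0.06472602902316922 [  0.3  32.7  87.6  -0.   59.6 -51.7]
[523. 120.] 6838 [0.609 0.3   0.04 ] circ [0.5717 0.2715] 0.0468
[278. 233.] 4894 [0.564 0.144 0.015] circ [0.5412 0.1202] 0.0268
[271. 363.] 7299 [0.664 0.099 0.022] circ [0.6215 0.0499] 0.055
[434. 409.] 710 [0.706 0.138 0.032] circ [0.6898 0.1332] 0.0166
```

View pics/w7.png

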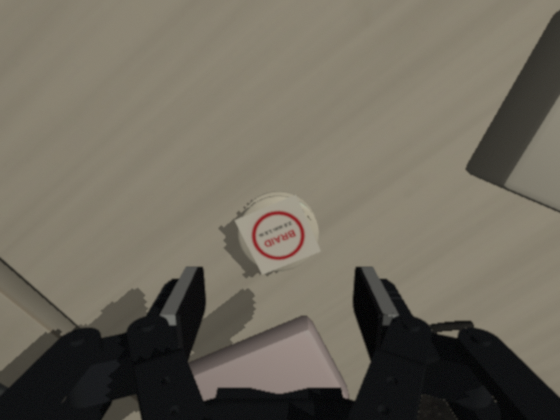

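The reel is at (278,233). It has a flat left edge from (237,222) to (262,273). I'll turn +27° so a pad lies flat on that edge, then grip.

>>> {"api": "servo_tool", "payload": {
  "steps": [
    {"tx":0,"ty":0,"tz":0,"yaw":6.75,"claw":6.5},
    {"tx":0,"ty":0,"tz":0,"yaw":6.75,"claw":6.5},
    {"tx":0,"ty":0,"tz":-1,"yaw":6.75,"claw":6.5},
    {"tx":0,"ty":0,"tz":-1.5,"yaw":6.75,"claw":6.5},
    {"tx":0,"ty":0,"tz":-1.5,"yaw":0,"claw":6.5},
    {"tx":0,"ty":0,"tz":-0.8,"yaw":0,"claw":6.5},
    {"tx":0,"ty":0,"tz":-0.5,"yaw":0,"claw":6.5},
    {"tx":0,"ty":0,"tz":0,"yaw":0,"claw":6.5},
    {"tx":0,"ty":0,"tz":0,"yaw":0,"claw":4},
    {"tx":0,"ty":0,"tz":0,"yaw":0,"claw":4},
    {"tx":0,"ty":0,"tz":0,"yaw":0,"claw":4},
    {"tx":0,"ty":0,"tz":0,"yaw":0,"claw":4},
    {"tx":0,"ty":0,"tz":0,"yaw":0,"claw":4}
  ],
  "newtons": 30
}}

```text
time_s: 20.7
position: [0.5408, 0.1208, 0.0246]
tool_rot: [[-0.982, 0.19, 0.002], [0.19, 0.982, -0.0], [-0.002, 0.0, -1.0]]
ft_force: [-0.3, -0.9, 5.6]
grip_width: 0.0434
gripper_force: 30.4
```

>>> {"api": "servo_tool", "payload": {
  "steps": [
    {"tx":0,"ty":0,"tz":1,"yaw":0,"claw":4},
    {"tx":0,"ty":0,"tz":3,"yaw":0,"claw":4},
    {"tx":0,"ty":0,"tz":4,"yaw":0,"claw":4},
    {"tx":0,"ty":0,"tz":2,"yaw":0,"claw":4},
    {"tx":0.3,"ty":-4.4,"tz":0,"yaw":-3.4,"claw":4},
    {"tx":0.3,"ty":-4.4,"tz":0,"yaw":-3.4,"claw":4},
    {"tx":0.3,"ty":-4.4,"tz":0,"yaw":-3.4,"claw":4},
    {"tx":0.3,"ty":-4.4,"tz":0,"yaw":-3.4,"claw":4},
    {"tx":0.3,"ty":-4.4,"tz":0,"yaw":-3.4,"claw":4},
    {"tx":0.3,"ty":-4.4,"tz":0,"yaw":-3.4,"claw":4},
    {"tx":0.3,"ty":-4.4,"tz":0,"yaw":-3.4,"claw":4},
    {"tx":0.3,"ty":-4.5,"tz":0,"yaw":-3.4,"claw":4},
    {"tx":0,"ty":0,"tz":0,"yaw":0,"claw":4},
    {"tx":0,"ty":0,"tz":0,"yaw":0,"claw":4},
    {"tx":0,"ty":0,"tz":0,"yaw":0,"claw":4}
  ],
  "newtons": 30
}}

```text
time_s: 22.2
position: [0.5643, -0.2312, 0.1239]
tool_rot: [[-0.787, 0.617, -0.0], [0.617, 0.787, 0.0], [0.0, 0.0, -1.0]]
ft_force: [-0.4, 0.5, -0.4]
grip_width: 0.0431
gripper_force: 30.7
```

Run:
```python
from h import *
im,d,m,X=shot('w8')
```

```text
22.25 [ 0.5644 -0.2309  0.124 ] tooly 51.9 0.043816566225783324 [-33.4  34.1  75.1   0.   70.8 -85.3]
```

View pics/w8.png

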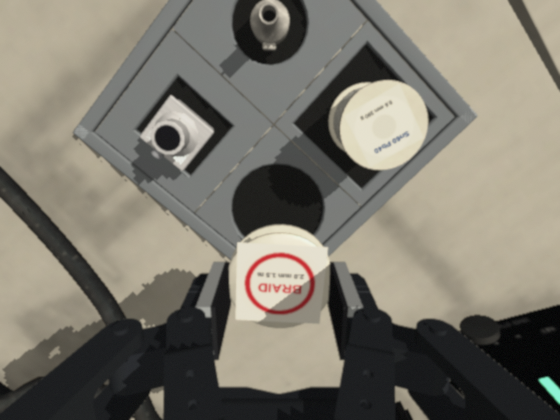

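The reel is held level over the large round recess. The other three parts sit upright in their recesses.

>>> {"api": "servo_tool", "payload": {
  "steps": [
    {"tx":0.05,"ty":-0.1,"tz":-3,"yaw":0,"claw":4},
    {"tx":0,"ty":0,"tz":-3,"yaw":0,"claw":4},
    {"tx":0,"ty":0,"tz":-2,"yaw":0,"claw":4},
    {"tx":0,"ty":0,"tz":-0.8,"yaw":0,"claw":4},
    {"tx":0,"ty":0,"tz":-0.3,"yaw":0,"claw":4},
    {"tx":0,"ty":0,"tz":-0.15,"yaw":0,"claw":4},
    {"tx":0,"ty":0,"tz":0,"yaw":0,"claw":4},
    {"tx":0,"ty":0,"tz":0,"yaw":0,"claw":4}
  ],
  "newtons": 30
}}

```text
time_s: 23.05
position: [0.5652, -0.2333, 0.032]
tool_rot: [[-0.786, 0.618, 0.001], [0.618, 0.786, -0.001], [-0.002, 0.0, -1.0]]
ft_force: [0.1, 0.1, -0.2]
grip_width: 0.0431
gripper_force: 30.7
```

>>> {"api": "servo_tool", "payload": {
  "steps": [
    {"tx":0,"ty":0,"tz":-0.15,"yaw":0,"claw":4},
    {"tx":0,"ty":0,"tz":0,"yaw":0,"claw":4},
    {"tx":0,"ty":0,"tz":0,"yaw":0,"claw":6},
    {"tx":0,"ty":0,"tz":0,"yaw":0,"claw":6},
    {"tx":0,"ty":0,"tz":0,"yaw":0,"claw":6},
    {"tx":0,"ty":0,"tz":0,"yaw":0,"claw":6},
    {"tx":0,"ty":0,"tz":2,"yaw":0,"claw":6},
    {"tx":0,"ty":0,"tz":5,"yaw":0,"claw":6},
    {"tx":0,"ty":0,"tz":5,"yaw":0,"claw":6},
    {"tx":-2,"ty":4,"tz":2,"yaw":0,"claw":6},
    {"tx":-2,"ty":4,"tz":2,"yaw":0,"claw":6},
    {"tx":0,"ty":0,"tz":0,"yaw":0,"claw":6},
    {"tx":0,"ty":0,"tz":0,"yaw":0,"claw":6},
    {"tx":0,"ty":0,"tz":0,"yaw":0,"claw":6}
  ],
  "newtons": 30
}}

```text
time_s: 24.45
position: [0.5251, -0.1538, 0.189]
tool_rot: [[-0.786, 0.618, -0.001], [0.618, 0.786, 0.0], [0.001, -0.0, -1.0]]
ft_force: [-0.4, 0.2, -0.4]
grip_width: 0.0598
gripper_force: 0.0
```

Run:
```python
from h import *
im,d,m,X=shot('w9')
k=((X[:,:,2]>.0145)&(X[:,:,2]<.07)&(d>0)).astype(np.uint8)
n,l,st,ce=cv2.connectedComponentsWithStats(k)
for i in range(1,n):
    if st[i,4]<100: continue
    q=X[l==i];r=cv2.minEnclosingCircle(q[:,:2].astype(np.float32));t=q[q[:,2]>q[:,2].max()-.004]
    print(ce[i].round(),st[i,4],'ztop',np.percentile(q[:,2],98).round(4),'circ',np.round(r[0],4),round(r[1],4),((t.min(0)+t.max(0))/2).round(4))
```

```text
24.5 [ 0.525  -0.154   0.1887] tooly 51.8 0.060184867091134436 [-28.7  24.5  80.7  -0.   74.9 -80.5]
[514. 141.] 7782 ztop 0.0217 circ [0.6172 0.0276] 0.0533 [0.6162 0.0262 0.0211]
[228. 143.] 606 ztop 0.0426 circ [ 0.4693 -0.1637] 0.0129 [ 0.4681 -0.1626  0.042 ]
[303. 217.] 3046 ztop 0.0557 circ [ 0.5503 -0.149 ] 0.0239 [ 0.5503 -0.1491  0.0548]
[163. 217.] 1546 ztop 0.0432 circ [ 0.4821 -0.2481] 0.0229 [ 0.482  -0.2483  0.0425]
[ 55. 271.] 2507 ztop 0.0352 circ [ 0.4632 -0.36  ] 0.0759 [ 0.5185 -0.3619  0.0366]
[554. 226.] 305 ztop 0.0265 circ [0.7089 0.0224] 0.0165 [0.7057 0.0159 0.0261]
[239. 271.] 1838 ztop 0.0202 circ [ 0.5658 -0.2337] 0.0261 [ 0.5659 -0.2337  0.0188]
[353. 373.] 369 ztop 0.0503 circ [ 0.718  -0.2092] 0.0122 [ 0.7145 -0.2146  0.0506]
[  4. 387.] 179 ztop 0.024 circ [ 0.5139 -0.5179] 0.0113 [ 0.5161 -0.5172  0.0226]
[133. 407.] 579 ztop 0.0697 circ [ 0.6069 -0.405 ] 0.0409 [ 0.6013 -0.3768  0.068 ]
```

View pics/w9.png

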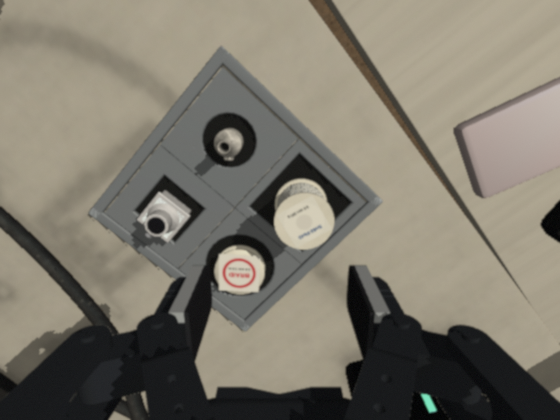

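All four parts are in their recesses, each within about 3 mm of its centre. The tops read 42.6, 55.7, 43.2 and 20.2 mm, against expected heights of 42, 54, 42 and 19 mm.

```bash
python3 -c "
from rig import env
print(env.close_job())"
```

```text
the job is handed in; nothing more can be done
None
```

The kit tray is packed: the spool, reel, round nozzle and square nozzle are each released in their own recess, within about 3 mm of centre. I never touched the tape roll or the dish, and I handed the job in at about 24.5 s, but the hand-in returned no verdict.

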